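# Push a tin ingot through the flap of the feed box

## Task

With the fingertips, push the tin ingot (the plain oblong bar lying on the raised feed deck) into line with the doorway and on through the hinged flap until it drops inside the feed box; the fence beside the doorway helps to line it up. Slide it all the way: do not lift it. Then draw the fingers back so that the flap hangs fully shut again, and leave everything else where it stands.

Things in the scene. Friction and masses are not known exactly. Their poses are not given: they have to be found in the camera images.
- feedbox: fixed grey metal box, raised dark steel deck before it, clear cover on top (z 164 mm). Origin: table level under the doorway's middle, in the front wall's plane; x points into the box, y left, z up (mm below in this frame). Deck: top z 100, x -213 to 16, y -204 to 36. Box inside: x 3 to 167, y -198 to 54, floor z 6
- doorway (a point): middle of the doorway's sill, on the deck surface, in the plane of the front wall (6 mm thick, x = -3 to +3 mm in the feed box's frame); axes as the feed box. The doorway is 60 mm wide (y = -30 to +30 mm) and 50 mm high; the lintel above it is 10 mm high and 6 mm thick, topped at z = 160 mm
- fence (a point): middle of the foot of the fence's inner face (at y = +30 mm in the feed box's frame): an upright strip on the deck's left side, 30 mm high, 6 mm thick, 205 mm long, parallel to the feed box's x axis; it runs to the doorway, whose left jamb continues its face
- guide (a point): outer end of a low flared guide on the deck (16 mm high, 5 mm thick), which runs from here (feed box x = -42, y = -62 mm) to the doorway's right jamb and leads parts in
- deck_edge (a point): middle of the deck's inner edge, 16 mm inside the doorway plane, on the deck surface; beyond it a part drops 94 mm to the rubber floor of the box. The ingot tips over this edge and falls in by itself once its middle has passed it, its rear end then still about 20 mm outside the doorway
- flap (a joint): angle of the steel flap (66 mm wide, 49 high, 3 thick, 80 g) hanging behind the doorway from a free hinge at its top (feed box x = 6, z = 152 mm): 0 hangs shut, grows as its lower edge swings into the box, up to 1.5 rad. It opens inwards only, a light push or the ingot itself opens it, and it falls shut by its own weight
- flap_edge (a point): middle of the flap's lower edge; 3 mm above the deck when shut
- ingot: plain oblong bar of tin lying flat on the deck, 76 mm long (its x axis), 42 mm wide (y), 22 mm high, 0.4 to 0.65 kg; origin at the centre of its underside. It starts to the right of the doorway's line, its x axis within 0.3 rad of the feed box's; sliding it on the deck takes about 3 to 8 N
- bush: short tube standing on the deck, 30 mm diameter, 28 mm high; bystander, stands near the box's front wall to the right of the doorway
- puck: small round slug on the deck, 32 mm diameter, 18 mm high; bystander, near the deck's outer right corner
- pot: small copper pot on the table left of the fence, 75 mm high, rim about 100 mm across; bystander
- tin: closed steel can on the table left of the box, 64 mm diameter, 100 mm high; bystander
- bowl: copper bowl, 130 mm across, 45 mm high, on the table well to the left; bystander
- hammer: hammer lying on the table to the right; bystander
- brush: brush lying on the table to the right; bystander
Mind the look-alikes: they are no part of the job. Of the things like the ingot, leave any that is turquoise; of the rest the larger one is meant.

How it is judged:
By the outcome, as a careful person would: the job done as asked, in the order asked, and still so for the second after the job is handed in, with the robot touching nothing.
It also fails if it takes over 58 s, if anything falls off the work surface, if the arm or the gripper's body presses on something with over 40 N, if the wrist force passes 120 N, or if a joint passes its speed limit or range.

## Robot

A 6-joint arm with a two-finger parallel gripper is mounted at the origin on the work surface. World frame = base frame: x ahead of the robot, y to its left, z up, the work surface at z = 0. Lengths are in m, angles in rad, forces in N, time in s.
With the tool pointing down it reaches from about 0.325 to 0.775 m from the base axis. Payload 9.3 kg.
Tool frame: the origin (TCP) lies at the very end of the fingers, on their centre line; the grasp point (between the pads) lies r.hold_point_z behind it (r.hold_point_z is the distance from the TCP to the grasp point, in m); x points along the fingers, z is the direction in which the jaws open and shut, and the axes are right-handed (so a half turn about x gives the same grasp; the last joint's range is limited). The gripper opens to 85 mm and grips with 20 to 120 N. Pads are 22 mm wide; open, the fingers measure 114 mm over their backs; the gripper's body (76 mm by 85 mm) begins 54 mm behind the grasp point. The pads swing forward as they close: fully open they stand 13 mm farther back than shut.
Start: joints at [-1.304, 0.259, 0.021, 1.334, 0, 1.418], TCP at [0.224, -0.502, 0.231] pointing down, gripper open.
Joint ranges: [-3.04, 3.04], [-0.91, 1.82], [-1.04, 1.36], [-1.92, 1.95], [-1.52, 1.45], [-3.14, 3.14]. Speed limits (rad/s): [2.22, 2.22, 2.79, 3.14, 3.14, 3.14].

## Interface

Orientations are given as a unit quaternion [w, x, y, z].
In Python, from workcell import r gives the robot as it stands. Calls block until the motion is done:
- r.move_pose(position, orientation): joint-space move of the TCP to a pose.
- r.line_to(position, rotation=None, speed=0.15, max_force=None): straight line of the TCP; rotation=None keeps the orientation; speed is the mean speed in m/s. With max_force (N) it stops when the force on the tool has changed by that much, and returns True; else False.
- r.set_joints(angles): joint-space move.
- r.open() and r.grasp(): open the fingers fully, or close them until they stop; the grip force is fixed at half the most.
- r.hold(seconds).
- r.ik(position, orientation): joint angles nearest the present ones, or None.
- r.grab_frame(name): name is "scene" or "top" or "wrist"; returns the picture (400x640x3 uint8, red, green, blue); there is no depth.
- r.calibration(name): a dict with "fx", "fy", "cx", "cy" (pixels), "rvec" (rotation vector, rad) and "tvec" (3), from world to camera coordinates, as OpenCV has them; the wrist camera has in their place "T_tool_cam" (4x4, takes a point from camera to tool coordinates, whose origin is the TCP and whose axes are the tool frame's). Camera axes: x right, y down, z forward; pixel columns grow to the right and rows downward; lengths in m; the calibration is good to about 2 mm. A picture is of the moment at which its call begins: read the wrist's pose just before it. calibration takes no time and is no camera call.
A pose or a line that the arm cannot do raises r.IKError and nothing moves.
- r.job_done(): hands the job in, once; it reports no verdict.
Readings, each from a call of its own:
- r.current_t(): time.
- r.current_qpos(): joint angles.
- r.current_qd(): joint speeds.
- r.current_joint_torque(): joint torques, N m.
- r.current_tool_pos(): TCP position.
- r.current_eef_rot(): TCP orientation.
- r.current_contact_force(): force on the tool from outside, world axes, zero at the start.
- r.current_wrist_torque(): the same for the moment, N m.
- r.current_gripper_width(): finger opening in m.
Only numpy, scipy, OpenCV 4.12 (cv2) and the standard library are available. Lean on these libraries where they do the work, as an engineer would, in place of code of your own. Each camera call takes 0.05 s, during which the arm holds its last target.

## Working session

There is one attempt and no reset: what is moved stays moved. The work goes in short steps, each a Python script; the robot and the scene stay as the last script left them, time stands still between calls to the robot, and variables do not carry over. Pictures are saved under pics/ and viewed, and the job is handed in when it is done.

```bash
mkdir -p pics; ls; python3 - <<'E'
from workcell import r
import cv2
for n in("scene","top","wrist"):
    p=r.current_tool_pos();q=r.current_eef_rot()
    cv2.imwrite(f"pics/a_{n}.png",r.grab_frame(n)[:,:,::-1]); print(n,r.calibration(n))
print(p,q,r.hold_point_z,r.current_t())
E
```

```text
pics
scene {'fx': 406.43178421119154, 'fy': 406.43178421119154, 'cx': 317.910434430928, 'cy': 195.45074879391038, 'rvec': array([ 2.41922792,  0.84640134, -0.28363611]), 'tvec': array([-0.46660451, -0.17385365,  1.29658179])}
top {'fx': 472.5152771037771, 'fy': 472.5152771037771, 'cx': 318.5428588551422, 'cy': 204.7905561835168, 'rvec': array([ 2.19320264, -2.17166767,  0.08634989]), 'tvec': array([0.03487912, 0.5753504 , 1.5635074 ])}
wrist {'fx': 353.5194723505046, 'fy': 353.5194723505046, 'cx': 319.64830136523796, 'cy': 197.82094134571284, 'T_tool_cam': array([[-1.76826359e-04, -2.73702641e-01,  9.61814344e-01,
        -1.43644614e-01],
       [-8.06948803e-04, -9.61814007e-01, -2.73702694e-01,
         6.99452547e-02],
       [ 9.99999659e-01, -8.24532785e-04, -5.07899494e-05,
        -1.45368266e-04],
       [ 0.00000000e+00,  0.00000000e+00,  0.00000000e+00,
         1.00000000e+00]])}
[ 0.22408458 -0.5019995   0.23073993] [ 0.59288518  0.38511738  0.59353031 -0.38456928] 0.0187 0.15
```

View pics/a_scene.png

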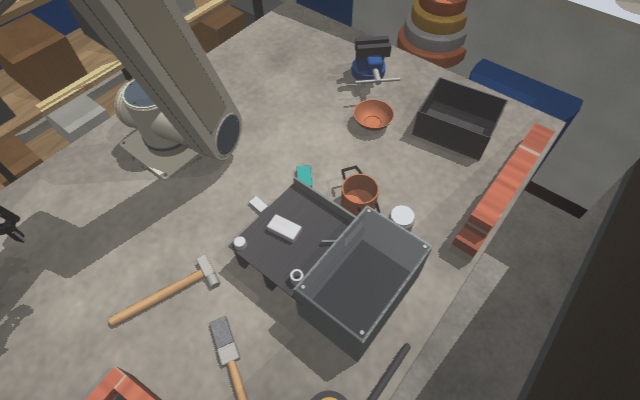

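View pics/a_top.png

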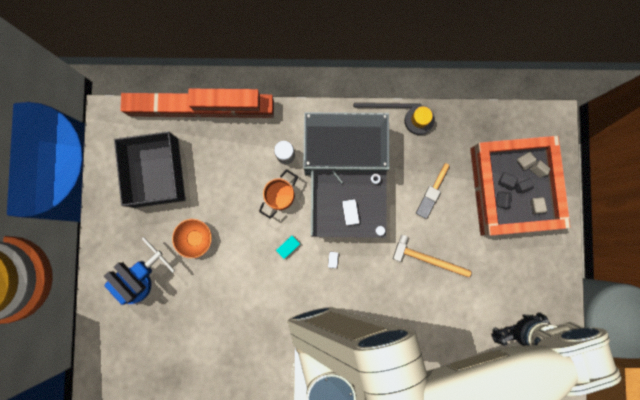

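View pics/a_wrist.png

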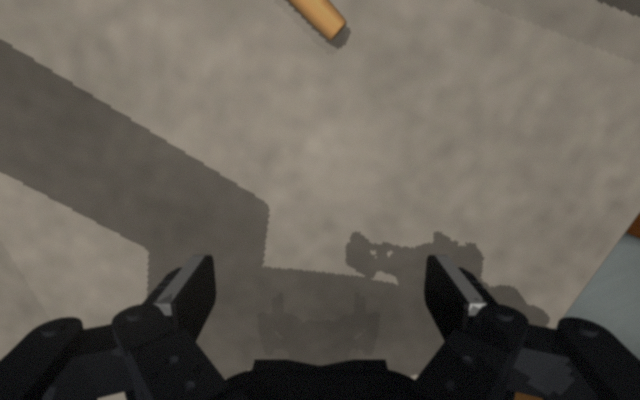

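The top view shows the deck at about (350,205), with the ingot on it at (350,212). Look-alikes lie off the deck at (288,247, turquoise) and (333,260, small). I'll enlarge both views to measure.

```bash
cat > h.py <<'E'
import numpy as np, cv2
from workcell import r
from scipy.spatial.transform import Rotation as R
def rot(q): return R.from_quat([q[1],q[2],q[3],q[0]]).as_matrix()
def cam(n,p=None,q=None):
    c=r.calibration(n)
    K=np.array([[c['fx'],0,c['cx']],[0,c['fy'],c['cy']],[0,0,1]])
    if n!='wrist':
        Rm=cv2.Rodrigues(np.array(c['rvec']))[0]; return K,Rm,np.array(c['tvec'])
    T=np.eye(4);T[:3,:3]=rot(q);T[:3,3]=p
    W=np.linalg.inv(T@c['T_tool_cam']); return K,W[:3,:3],W[:3,3]
def ray(C,u,v,z):
    K,Rm,t=C; o=-Rm.T@t; d=Rm.T@np.linalg.inv(K)@[u,v,1]; return o+d*(z-o[2])/d[2]
def proj(C,P):
    K,Rm,t=C; x=K@(Rm@np.asarray(P,float)+t); return x[:2]/x[2]
E
python3 - <<'E'
from h import *
a=cv2.imread('pics/a_top.png'); cv2.imwrite('pics/b_top.png',cv2.resize(a[100:260,260:420],None,fx=3.75,fy=3.75,interpolation=cv2.INTER_CUBIC))
a=cv2.imread('pics/a_scene.png'); cv2.imwrite('pics/b_scene.png',cv2.resize(a[150:360,220:440],None,fx=2.8,fy=2.8,interpolation=cv2.INTER_CUBIC))
C=cam('top')
for u,v in [(314,240),(388,240),(388,172),(312,172)]: print(ray(C,u,v,.1))
print(ray(C,350,212,.122))
E
```

```text
[0.45674361 0.0539499  0.1       ]
[ 0.45904591 -0.18088857  0.1       ]
[ 0.67669968 -0.18123907  0.1       ]
[0.67424514 0.06266048 0.1       ]
[ 0.54548768 -0.05837366  0.122     ]
```

View pics/b_top.png

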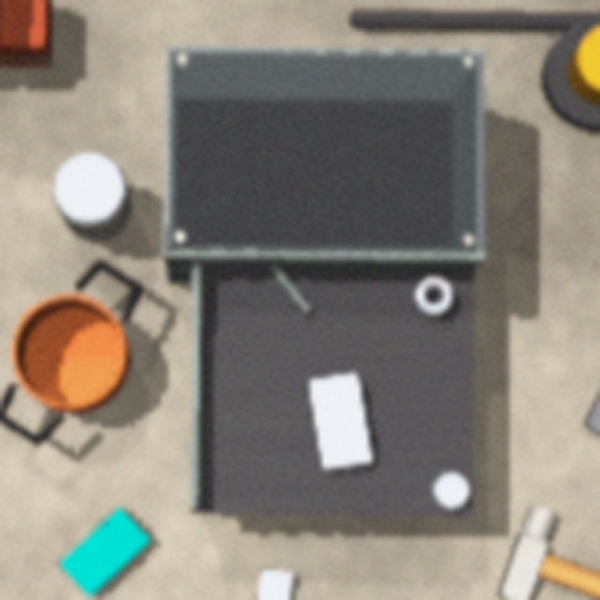

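View pics/b_scene.png

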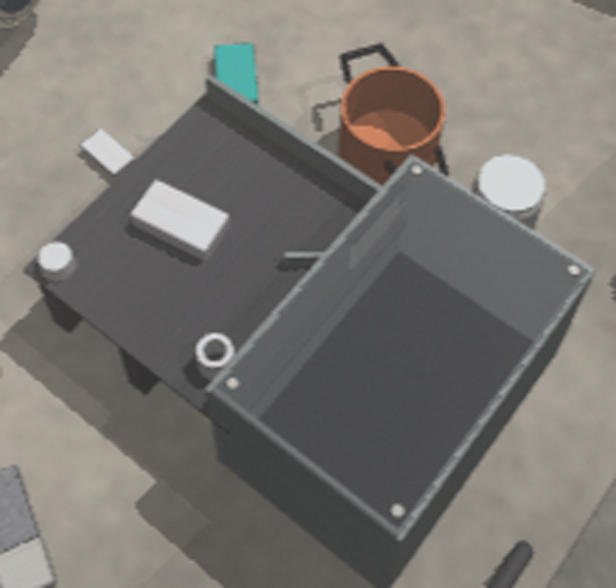

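The pictures show the ingot on the deck, the bush near the wall, the puck at the corner, and the guide rib. Next is a closer wrist view with the fingers closed.

```bash
cat >> h.py <<'E'
# tool down, jaw axis z rotated about vertical by a from world +y
def Q(a):
    M=R.from_euler('z',a).as_matrix()@np.array([[0,-1,0],[0,0,1],[-1,0,0]],float)
    x,y,z,w=R.from_matrix(M).as_quat(); return [w,x,y,z]
E
python3 - <<'E'
from h import *
print(r.ik([.6,-.06,.33],Q(0)), r.ik([.65,.03,.107],Q(0)), r.ik([.48,.03,.107],Q(0)))
r.grasp()
r.move_pose([.6,-.06,.33],Q(0))
p=r.current_tool_pos();q=r.current_eef_rot()
f=r.grab_frame('wrist'); cv2.imwrite('pics/c.png',f[:,:,::-1]); np.savez('c.npz',p=p,q=q)
print(p,q,r.current_t(),r.current_gripper_width(),r.current_contact_force())
E
```

```text
[-0.23875854  0.35085466  0.40248109  1.62242275  0.         -0.23875854] [-0.08271361  0.48355329  0.04729437  1.13453741  0.         -0.08271361] [-0.1122962   0.21555322 -0.3686094   0.98663371  0.         -0.1122962 ]
[ 0.599892   -0.06073623  0.3298304 ] [ 0.50032196 -0.4995375   0.50050002  0.49963981] 3.075 -1.4250441738480192e-05 [-0.6664937   0.06352116 -0.33898937]
```

View pics/c.png

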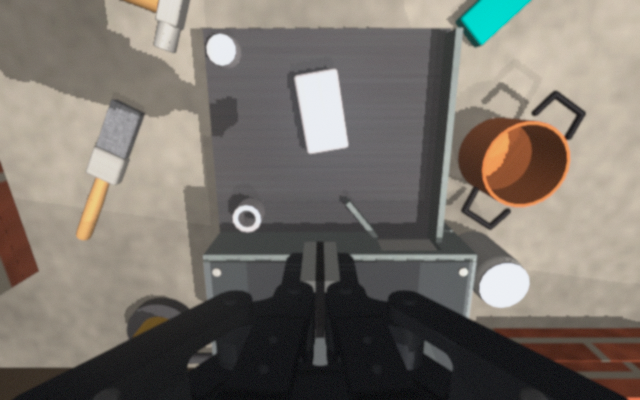

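The view is clear: ingot at (321,110), bush (247,218), puck (222,49), fence inner face near column 440, guide from (345,200) to (375,235), front wall top near row 255. I'll extract the ingot and the edges by code.

```bash
python3 - <<'E'
from h import *
d=np.load('c.npz'); C=cam('wrist',d['p'],d['q']); im=cv2.imread('pics/c.png')
g=im.min(axis=2); m=(g>150).astype(np.uint8); 
cs,_=cv2.findContours(m,cv2.RETR_EXTERNAL,cv2.CHAIN_APPROX_NONE)
for c in cs:
    if cv2.contourArea(c)>300:
        rc=cv2.minAreaRect(c); b=cv2.boxPoints(rc); W=np.array([ray(C,*q,.122)[:2] for q in b])
        print(rc, cv2.contourArea(c)); print(W.round(4).tolist(), W.mean(0), np.linalg.norm(np.diff(W,axis=0),axis=1))
s=np.hstack([im[10:290,190:480]]); s=cv2.resize(s,None,fx=2,fy=2,interpolation=cv2.INTER_CUBIC); cv2.imwrite('pics/d.png',s)
gray=cv2.cvtColor(im,cv2.COLOR_BGR2GRAY)
for y in (60,90,150,190): print('row',y,gray[y,196:214].tolist(),'|',gray[y,424:468].tolist())
for x in (260,290,400): print('col',x,gray[20:40,x].tolist(),'|',gray[222:268,x].tolist())
E
```

```text
((429.6044616699219, 264.1474609375), (141.5801544189453, 57.31298065185547), 27.570138931274414) 542.5
[[0.6978, -0.0239], [0.6401, 0.0024], [0.7159, 0.1438], [0.7805, 0.1225]] [0.70859349 0.06119854] [0.06339382 0.16046174 0.06801534]
((246.50001525878906, 218.00001525878906), (27.577163696289062, 26.16295051574707), 45.0) 567.0
[[0.6524, -0.1574], [0.6322, -0.1368], [0.6536, -0.1176], [0.6744, -0.1383]] [ 0.65315328 -0.13751645] [0.02888183 0.02877436 0.02937515]
((486.9491271972656, 207.16690063476562), (28.539321899414062, 18.81172752380371), 29.47588539123535) 357.5
[[0.6429, 0.0962], [0.6252, 0.1037], [0.6404, 0.1314], [0.6585, 0.1242]] [0.64178218 0.11383104] [0.01919473 0.03161072 0.0194651 ]
((96.3041000366211, 152.9136962890625), (221.59046936035156, 119.09526062011719), 11.780524253845215) 18372.0
[[0.6204, -0.4136], [0.5075, -0.3602], [0.5495, -0.1601], [0.6707, -0.196]] [ 0.58701925 -0.28246612] [0.12480244 0.20449765 0.12638231]
((321.957763671875, 111.00733947753906), (80.44468688964844, 43.949012756347656), 80.13418579101562) 3331.5
[[0.511, -0.0849], [0.5044, -0.044
[... 2272 characters left out ...]
68, 68, 65, 69, 69, 64, 67, 65, 68, 77, 103, 135, 156, 161, 148, 123, 91, 71, 68, 75, 81, 80, 81, 81]
col 290 [162, 161, 162, 163, 163, 163, 164, 156, 134, 112, 105, 105, 102, 103, 102, 102, 101, 103, 103, 104] | [84, 73, 63, 59, 60, 58, 57, 60, 60, 61, 64, 68, 67, 68, 67, 65, 66, 65, 68, 67, 66, 66, 65, 65, 69, 67, 67, 64, 67, 67, 63, 63, 61, 58, 49, 38, 32, 32, 29, 30, 33, 37, 40, 31, 33, 35]
col 400 [181, 180, 182, 182, 181, 183, 179, 163, 135, 117, 107, 106, 103, 102, 106, 105, 106, 105, 105, 105] | [86, 75, 64, 56, 57, 57, 56, 58, 58, 57, 59, 56, 59, 58, 59, 59, 63, 73, 79, 83, 88, 86, 87, 86, 84, 85, 85, 83, 78, 69, 69, 85, 119, 154, 170, 173, 167, 151, 123, 90, 82, 80, 80, 80, 80, 80]
```

View pics/d.png

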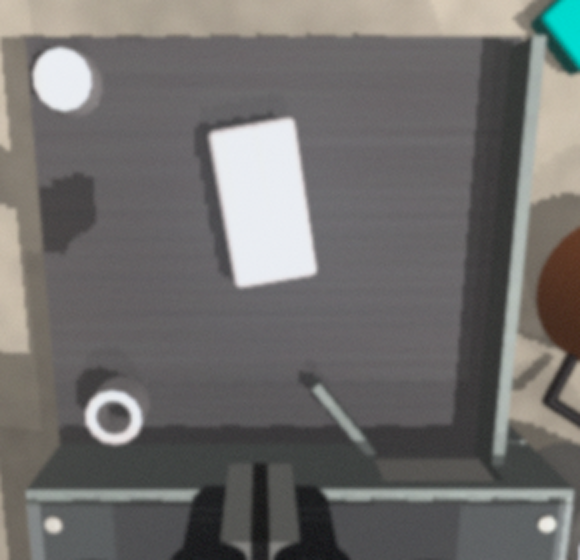

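```bash
python3 - <<'E'
from h import *
d=np.load('c.npz'); C=cam('wrist',d['p'],d['q'])
F=np.array([ray(C,u,v,.130)[:2] for u,v in [(452,60),(449.5,90),(443.7,150),(439.8,190)]]);print('fence inner',F.round(4).tolist())
print('wall top outer',[ray(C,u,v,.164)[:2].round(4).tolist() for u,v in[(260,254.2),(400,254.2),(230,254.5),(460,254)]])
print('deck outer edge',[ray(C,u,v,.1)[:2].round(4).tolist() for u,v in[(260,27.8),(290,28.4),(400,28.2)]])
print('deck right edge',[ray(C,u,v,.1)[:2].round(4).tolist() for u,v in[(204.5,60),(207,90),]])
print('guide outer top',ray(C,190+305/2,10+378/2,.116), 'doorway right jamb foot?',ray(C,190+375/2,10+452/2,.116))
E
```

```text
fence inner [[0.4988, 0.0601], [0.5249, 0.0604], [0.5807, 0.0603], [0.621, 0.0601]]
wall top outer [[0.6749, -0.1176], [0.6752, 0.016], [0.6751, -0.1462], [0.6752, 0.0732]]
deck outer edge [[0.4664, -0.1178], [0.467, -0.0888], [0.4671, 0.0175]]
deck right edge [[0.4954, -0.1741], [0.5238, -0.1741]]
guide outer top [ 0.63418101 -0.03650219  0.116     ] doorway right jamb foot? [0.6760926  0.00213033 0.116     ]
```

The measurements agree. The box frame is parallel to the world frame with the doorway at about (0.679, 0.030), confirmed by the fence, deck edges and wall. The ingot centre is (0.545, -0.058), yaw 0.19 rad, measured size 75.5x42.5 mm. First I'll push it sideways against the fence.

```bash
python3 - <<'E'
from h import *
r.move_pose([.543,-.112,.20],Q(0))
print(r.line_to([.543,-.112,.108],speed=.12,max_force=10), r.current_tool_pos(), r.current_contact_force())
print(r.line_to([.543,-.03,.108],speed=.08,max_force=25), r.current_tool_pos(), r.current_contact_force())
print(r.line_to([.543,.02,.108],speed=.04,max_force=16), r.current_tool_pos(), r.current_contact_force())
cv2.imwrite('pics/e.png',cv2.resize(r.grab_frame('wrist')[:,:,::-1],None,fx=1.25,fy=1.25))
print(r.current_t())
E
```

```text
False [ 0.54364034 -0.11206736  0.10881691] [-0.43014293 -0.50570502  0.05763487]
False [ 0.5428283  -0.02975645  0.10775776] [-0.20926936 -0.00451134 -0.30679878]
True [0.5445451  0.0043642  0.10830981] [ 2.38946533 -2.75540922 -1.85395786]
6.725
```

View pics/e.png

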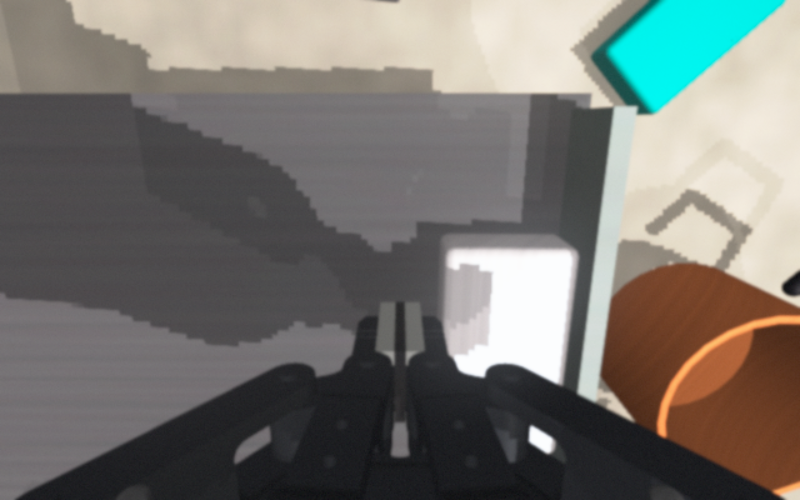

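The ingot lies flat and parallel against the fence: its bright top spans columns 445–575, its rear edge is near row 240, and the fence is at 580–620. Next I'll back off, go round behind it and push it in along +x.

```bash
python3 - <<'E'
from h import *
C=cam('wrist',r.current_tool_pos(),r.current_eef_rot())
print('rear',ray(C,400,197,.122))
r.line_to([.543,-.02,.108],speed=.1)
r.line_to([.543,-.02,.16],speed=.15)
r.line_to([.478,.028,.16],speed=.15)
print(r.line_to([.478,.028,.108],speed=.1,max_force=10), r.current_tool_pos(), r.current_contact_force())
print(r.line_to([.53,.028,.108],speed=.06,max_force=20), r.current_tool_pos(), r.current_contact_force())
cv2.imwrite('pics/f.png',cv2.resize(r.grab_frame('wrist')[:,:,::-1],None,fx=1.25,fy=1.25))
cv2.imwrite('pics/f2.png',cv2.resize(r.grab_frame('scene')[150:360,220:440,::-1],None,fx=2.8,fy=2.8))
print(r.current_t())
E
```

```text
rear [0.51166649 0.03516959 0.122     ]
False [0.47841604 0.02778801 0.10820811] [-0.10675485 -0.26462849  0.88397141]
False [0.52978635 0.02788047 0.107873  ] [-6.2865795  -1.01849812  4.05237983]
10.0833
```

View pics/f.png

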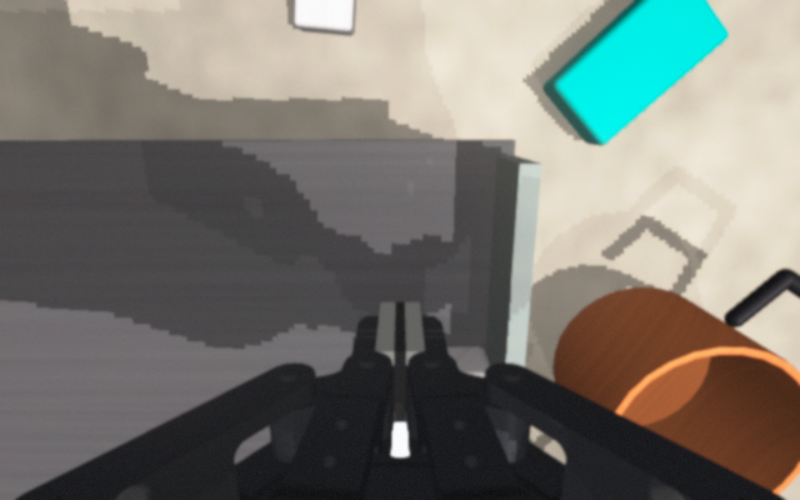

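View pics/f2.png

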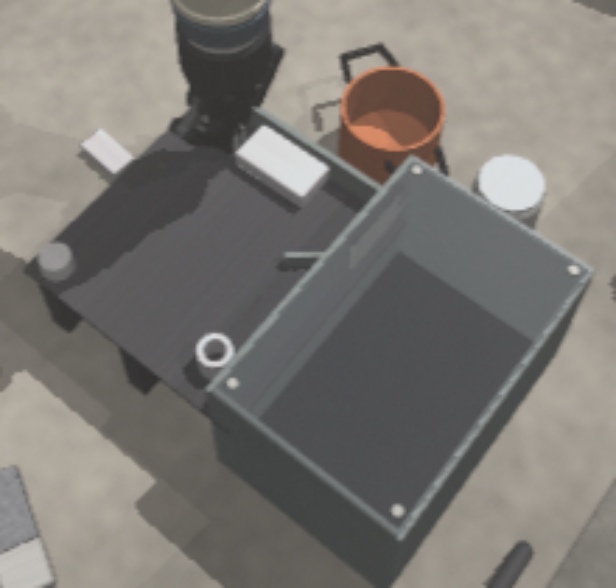

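The ingot is straight along the fence (scene crop: top at (283,165), parallel to the fence strip) and sliding at about 6 N, so I'll continue.

```bash
python3 - <<'E'
from h import *
for x,s in [(.60,.06),(.635,.05)]:
    print(r.line_to([x,.028,.108],speed=s,max_force=20), r.current_tool_pos(), r.current_contact_force())
cv2.imwrite('pics/g.png',cv2.resize(r.grab_frame('scene')[150:360,220:440,::-1],None,fx=2.8,fy=2.8))
cv2.imwrite('pics/g2.png',cv2.resize(r.grab_frame('wrist')[:,:,::-1],None,fx=1.25,fy=1.25))
print(r.current_t())
E
```

```text
False [0.59963605 0.02784675 0.10789489] [-6.75418446 -1.11074174  4.83488893]
False [0.63419902 0.02738687 0.10785212] [-8.58868371 -4.77147466  6.90235829]
12.35
```

View pics/g.png

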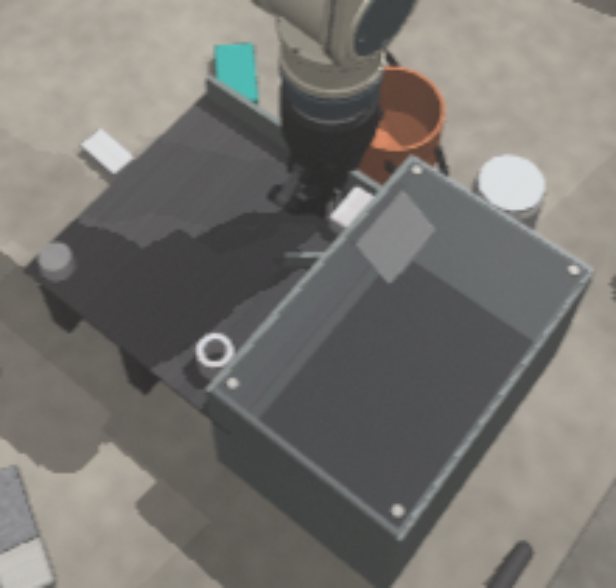

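View pics/g2.png

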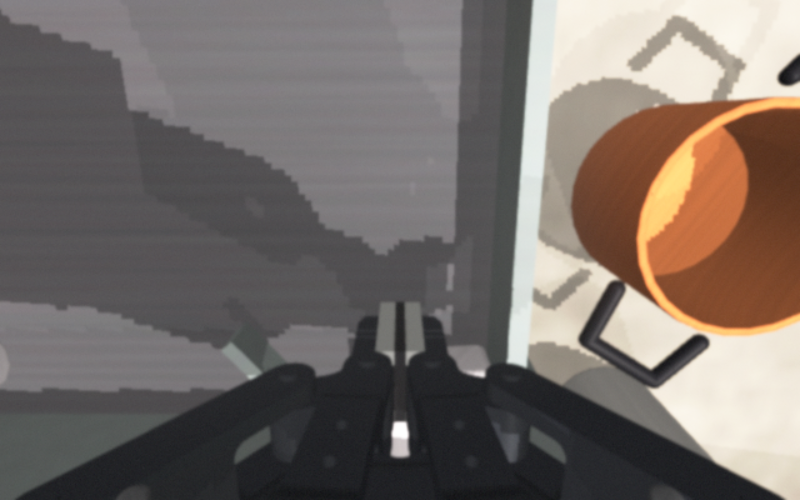

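The flap is open at (395,235) with the ingot's nose under it. I'll push on until it tips.

```bash
python3 - <<'E'
from h import *
for x in (.645,.650,.655):
    s=r.line_to([x,.028,.108],speed=.04,max_force=20); r.hold(.3); f=r.current_contact_force()
    print(s, r.current_tool_pos(), f)
    if abs(f[0])<2: break
cv2.imwrite('pics/i.png',cv2.resize(r.grab_frame('scene')[150:360,220:440,::-1],None,fx=2.8,fy=2.8))
print(r.current_t())
E
```

```text
False [0.64449838 0.02724776 0.10779057] [-6.76034012 -3.31691562  4.50573881]
False [0.64943021 0.02702514 0.10780545] [-6.83911476 -4.79832787  3.91048463]
False [0.65438572 0.02672708 0.1078284 ] [-8.29465435 -6.35465005  5.58191533]
14.25
```

View pics/i.png

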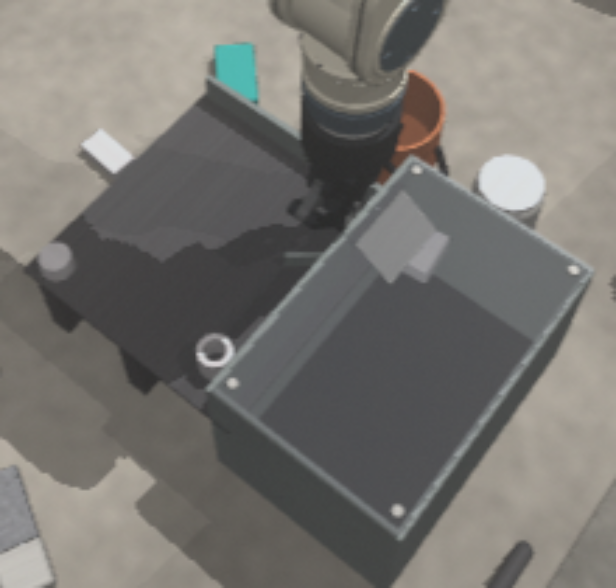

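The ingot is visible inside at (430,255) under the flap but hasn't tipped yet. I'll advance in small steps.

```bash
python3 - <<'E'
from h import *
for x in (.658,.661,.664):
    s=r.line_to([x,.028,.108],speed=.03,max_force=15); r.hold(.2); f=r.current_contact_force()
    print(s, r.current_tool_pos(), f)
    if abs(f[0])<2: break
cv2.imwrite('pics/j.png',cv2.resize(r.grab_frame('scene')[150:360,220:440,::-1],None,fx=2.8,fy=2.8))
cv2.imwrite('pics/j2.png',cv2.resize(r.grab_frame('wrist')[:,:,::-1],None,fx=1.25,fy=1.25))
print(r.current_t())
E
```

```text
False [0.65728722 0.02654877 0.10798089] [-10.10402273  -6.88839332   6.53650207]
False [0.66036979 0.02645106 0.10814941] [-8.61051694 -8.42712025  7.59377914]
False [0.66247481 0.02760556 0.10738618] [-12.64837064  -3.75222836   5.35372858]
15.7
```

View pics/j.png

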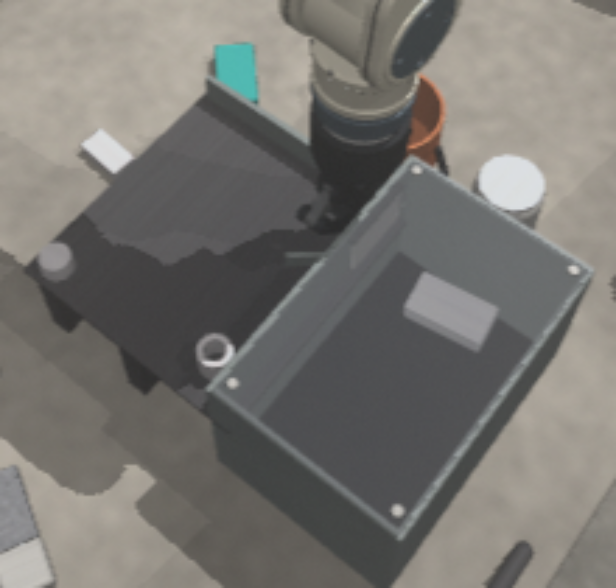

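View pics/j2.png

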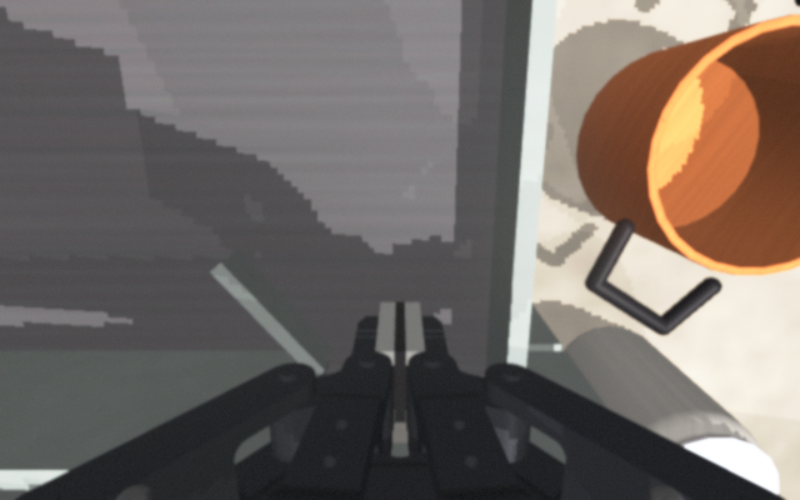

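The ingot is on the box floor and the flap looks shut. The remaining 12 N probably means the fingers are touching the lintel, so I'll back out along -x, rise and check.

```bash
python3 - <<'E'
from h import *
r.line_to([.60,.027,.109],speed=.08)
r.line_to([.56,.0,.25],speed=.15)
r.move_pose([.54,-.06,.36],Q(0)); r.hold(.8)
print(r.current_contact_force())
cv2.imwrite('pics/k.png',cv2.resize(r.grab_frame('scene')[150:360,220:440,::-1],None,fx=2.8,fy=2.8))
p=r.current_tool_pos();q=r.current_eef_rot()
f=r.grab_frame('wrist');cv2.imwrite('pics/k2.png',cv2.resize(f[:,:,::-1],None,fx=1.25,fy=1.25))
C=cam('wrist',p,q)
m=(f.min(axis=2)>150).astype(np.uint8)
for c in cv2.findContours(m,cv2.RETR_EXTERNAL,cv2.CHAIN_APPROX_NONE)[0]:
    if 200<cv2.contourArea(c)<1500:
        rc=cv2.minAreaRect(c); print(rc,ray(C,*rc[0],.122))
# flap edge expectation in scene
S=cam('scene')
for P in [(.685,-.003,.103),(.685,.063,.103),(.685,-.003,.152),(.685,.063,.152)]: print((proj(S,P)-[220,150])*2.8)
print(r.current_t())
E
```

```text
[-0.35175161 -0.24803689 -0.15816584]
((487.90008544921875, 309.2000427246094), (42.93250274658203, 32.64659118652344), 26.56505012512207) [0.72323745 0.1479006  0.122     ]
((254.0, 258.0), (22.0, 24.0), 90.0) [ 0.65382198 -0.13732424  0.122     ]
((122.60820007324219, 203.10984802246094), (29.94689178466797, 24.793506622314453), 23.629377365112305) [ 0.58597821 -0.28198838  0.122     ]
((530.006103515625, 163.20339965820312), (29.665205001831055, 20.730743408203125), 29.248823165893555) [0.5408289  0.17013259 0.122     ]
((484.80169677734375, 146.62930297851562), (27.180435180664062, 17.06983757019043), 23.198591232299805) [0.52269589 0.1184204  0.122     ]
((233.5, 114.0), (26.0, 23.0), 90.0) [ 0.48819084 -0.15026788  0.122     ]
[349.34068825 268.05494336]
[394.79966614 214.83468097]
[351.71180504 239.83398363]
[399.03314728 185.20201895]
19.2667
```

View pics/k.png

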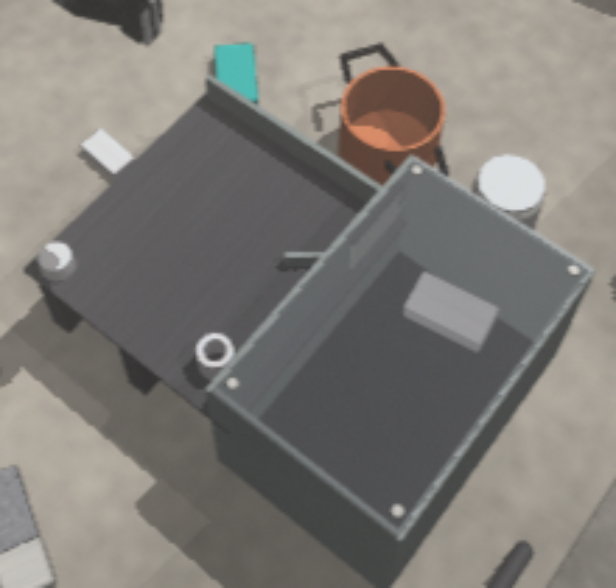

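View pics/k2.png

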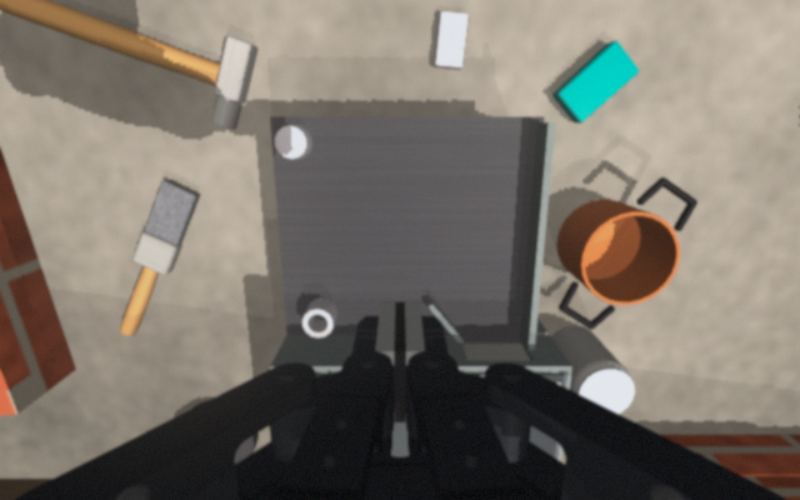

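The flap patch at (350–405, 205–265) matches its starting appearance and the predicted shut corners. The ingot is on the box floor at (450,310), and bush, puck, pot and tin haven't moved.

```bash
python3 - <<'E'
from h import *
a=cv2.imread('pics/b_scene.png'); b=cv2.imread('pics/k.png')
print('flap diff',cv2.absdiff(a,b)[200:270,345:405].mean())
r.job_done(); print(r.current_t())
E
```

```text
flap diff 5.500873015873016
the job is handed in; nothing more can be done
the job is handed in; nothing more can be done
```

The ingot is inside the feed box, the flap hangs shut, and the job is handed in at about 19 s of the allowed 58 s.

With the fingers closed, I pushed the ingot sideways against the fence, then from behind along the fence and through the flap until it fell in. It was slid all the way and never lifted. I then drew the fingers straight back and raised them clear.

**Last checks:**
- **Ingot:** it lies on the box floor.
- **Flap:** it looks as it did at the start, and its corners are where a shut flap should appear. The average difference from the first picture there is about 5.5 grey levels out of 255; I put that down to the different image scaling (not checked).
- **Bystanders:** the bush and puck measure within 1 mm of where they started. The pot, tin, hammer and brush and both look-alikes look unmoved; the bowl was not in my final pictures.
- **Contact:** the force on the tool is about 0.5 N, so the robot is touching nothing.

**What differed from expected:** the ingot tipped about 15 mm later than I worked out. After it had dropped, the tool still read about 13 N, probably the fingers lightly touching the lintel. That is well under the 40 N limit and went away when I drew back.

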